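Open the dial padlock on the tool chest and hold it up

ROBOT

A 7-joint arm with a two-finger parallel gripper is mounted at the origin on the work surface. World frame = base frame: x ahead of the robot, y to its left, z up, the work surface at z = 0. Lengths are in m, angles in rad, forces in N, time in s.
With the tool pointing down it reaches from about 0.425 to 0.925 m from the base axis. Payload 6.8 kg.
Tool frame: the origin (TCP) lies on the front face of the gripper's body, between the roots of the fingers; the fingertips stand 73 mm ahead of it and the grasp point (between the pads) lies 54 mm ahead of it (env.nose_length is the distance from the TCP to the fingertips, in m); z points along the fingers, y is the line along which they close (so a half turn about z gives the same grasp; the last joint's range is limited). The gripper opens to 85 mm and grips with 20 to 120 N. Pads are 22 mm wide; open, the fingers measure 114 mm over their backs; the gripper's body (76 mm by 85 mm) begins 54 mm behind the grasp point. The pads swing forward as they close: fully open they stand 13 mm farther back than shut.
Start: joints at [-1.408, 0.477, 0.022, 1.555, -0.011, 1.109, -0.083], TCP at [0.181, 0.65, 0.304] pointing down, gripper open.
Joint ranges: [-2.96, 2.96], [-0.34, 2.1], [-1.41, 1.46], [0.24, 2.44], [-1.37, 4.51], [0.17, 1.92], [-2.96, 2.96]. Speed limits (rad/s): [2.39, 2.39, 3.14, 3.14, 3.14, 3.14, 3.14].

INTERFACE

Orientations are given as a unit quaternion [w, x, y, z].
In Python, from cell import env, kin, camera, calibration, job gives the robot as it stands. The module is installed in compiled form; this text tells all that it offers. Calls block until the motion is done:
- env.reach(position, orientation): joint-space move of the TCP to a pose.
- env.movel(position, velocity=0.15, rot=None, stop_force=None): straight line of the TCP; rot=None keeps the orientation; velocity is the mean speed in m/s. With stop_force (N) it stops when the force on the tool has changed by that much, and returns True; else False.
- env.goto_joints(angles): joint-space move.
- env.grip(opening, f_grip=None): finger opening in m; f_grip is the grip in N (None keeps the last); returns when the fingers have stopped.
- env.dwell(seconds).
- kin.inverse_kinematics(position, orientation): joint angles nearest the present ones, or None.
- env.get_state(): the state.
- camera(name): name is "scene" or "top"; returns (picture, depth): 480x640x3 uint8, blue, green, red; 480x640 float32, m along the optical axis (not along the pixel's ray), 0 where there is no reading.
- calibration(name): a dict with "fx", "fy", "cx", "cy" (pixels), "rvec" (rotation vector, rad) and "tvec" (3), from world to camera coordinates, as OpenCV has them. Camera axes: x right, y down, z forward; pixel columns grow to the right and rows downward; lengths in m; the calibration is good to about 2 mm. A picture is of the moment at which its call begins. calibration takes no time and is no camera call.
A pose or a line that the arm cannot do raises env.PlanningError and nothing moves.
- job.job_done(): hands the job in; it is judged then, once.
The state is a dict: "time": time; "qpos": joint angles; "joint_velocities": joint speeds; "joint_torque": joint torques, N m; "tcp_pos": TCP position; "orientation": TCP orientation; "force": force on the tool from outside, world axes, zero at the start; "torque": the same for the moment, N m; "opening": finger opening in m; "gripper_force": force on a finger pad.
Only numpy, scipy, OpenCV 4.12 (cv2) and the standard library are available. Lean on these libraries where they do the work, as an engineer would, in place of code of your own. Each camera call takes 0.05 s, during which the arm holds its last target. There are 200 camera calls.

TASK

Open the dial padlock on the steel chest: the earlier numbers are already dialled, so only the last one is left - turn the dial, feeling the clicks, until its long white mark stands three clicks clockwise (a quarter turn) past the index mark on the shackle side, then pull the case away from the lugs so that the shackle slides open. Ease the shackle's free end out of the lugs and lift the lock off, shackle still open. Finish while still holding the lock in the gripper, level with the dial up, still and at least 10 cm clear above the chest for the foreman to see; do not let go, and leave the other things where they are.

Things in the scene. Friction and masses are not known exactly. Their poses are not given: they have to be found in the camera images.
- padlock: Dial padlock of about 0.56 kg lying dial up on the chest's rubber deck; origin at the centre of the case's underside, +x towards the shackle, z up. Steel case 68 mm long (x), 56 mm wide (y, flat sides to grip, free room for fingers beside them), 28 mm high. It is the only padlock with a dial; a smaller brass key padlock is a bystander.
- lock_center (a point): Centre of the padlock's case, 14 mm above its underside and half-way along it; axes as the padlock's. The face from which the shackle comes is 34 mm ahead (+x) of it.
- knob_grip (a point): On the dial's axis (through the case's centre, upright), 42 mm above the case's underside, at mid-height of the black knurled knob to be gripped: round, 28 mm in diameter, from 32 to 52 mm above the underside. Under the knob lies the dial plate, 47 mm in diameter, top at 32 mm. Axes as the padlock's: they do not turn with the dial.
- dial (a joint): Dial angle in rad, growing clockwise seen from above; 0 when its long white mark points to the index mark (+x of the case). Twelve clicks a turn, 0.524 rad each, about 0.03 N m; let go, it settles in the nearest notch. Starts at -1.1 to 0.55; turns either way, in several grips. The shackle is free only at 1.571 (or whole turns from it), within about 0.15, else blocked.
- shackle (a joint): How far the shackle is drawn out of the case along the case's +x, in m: 0 shut (start), 0.020 fully open (end stop). Friction 2 N; it stays where it is left. The shackle is a U of 9 mm round bar at mid-height of the case; the bow's outside is 40 mm beyond the case's face when shut, 60 mm when open. The long leg (at y = -20 mm of the case) never leaves the case.
- leg_end (a point): Tip of the shackle's short leg (at y = +20 mm of the case, 14 mm up). Shut, it sits 4 mm deep in the case; fully open, it stands 16 mm clear of the case's face, 50 mm ahead of lock_center. The short leg passes through the hole of the chest's lugs, so that the lugs stand inside the U.
- lug_hole (a point): Centre of the hole (16 mm wide, 14 mm high), 14 mm above the deck, in two fixed upright steel lugs (face to face, together 7 mm thick along the chest's x, 28 mm wide, 30 mm high) at the seam of deck and lid. Pull the case along its own -x: it slides freely up to 18 mm until the bow bears on the lugs; they then hold the shackle while the case is drawn 20 mm off it.
- chest: Painted steel tool chest, fixed, 300 (x) by 340 (y) by 120 mm high; origin at the centre of its underside. Flat top: deck with rubber mat towards -x, where the padlock lies; shut lid towards +x. To unhook the open lock, move it along its own +x until lug_hole is about 42 mm ahead of lock_center (lugs in the gap between leg end and case), then lift it straight up.
- keylock_center (a point): Small brass key padlock without a dial (42 mm wide, 18 mm thick) at the right (-y) end of the deck: a bystander. Point at the centre of its body.
- screw_tin: Open tin, 60 mm in diameter, 45 mm high, at the left (+y) end of the deck: a bystander. Origin at the centre of its underside.
- tape_roll: Grey roll of tape lying on the lid, 104 mm in diameter, 38 mm high: a bystander. Origin at the centre of its underside.
- spirit_level: Aluminium spirit level, 200 mm long (y), 24 mm wide, 40 mm high, standing on the lid: a bystander. Origin at the centre of its underside.
- hammer: Hammer lying on the bench right of the chest: a bystander.
- wrench: Wrench lying on the bench left of the chest: a bystander.
- cartridge: White sealant cartridge standing on the bench left of the chest, 50 mm in diameter, 225 mm high: a bystander. Origin at the centre of its underside.
- paint_tin: Paint tin standing on the bench right of the chest, 104 mm in diameter, 125 mm high: a bystander. Origin at the centre of its underside.
Not all that is in view belongs to the job. Of the things that look like the padlock, the smallest one is meant.

How it is judged:
On the way, in this order (a step that is already met when the one before it is completed fails the run):
1. the dial stands three clicks clockwise of the index, shackle still shut ((value of joint dial between 1.371 and 1.771 rad or value of joint dial between -4.912 and -4.512 rad or value of joint dial between 7.654 and 8.054 rad) and value of joint shackle below 0.004 m), for 0.2 s.
2. the shackle is pulled open (value of joint shackle above 0.014 m), for 0.1 s.
At the end, for the whole second after the job is handed in: the padlock is held by the fingers (more than 2 N), its shackle more than 12 mm out, the case within 0.35 rad of level with the dial up, its underside at least 90 mm above the chest's top, still (under 0.03 m/s) and clear of the chest; through the last second (value of joint shackle above 0.012 m and z of lock_center in the frame of chest above 0.224 m and angle between lock_center's own z axis and vertical below 0.35 rad and contact force between padlock and the fingers above 2 N and contact force between padlock and chest below 0.1 N and linear speed of padlock below 0.03 m/s); the arm keeps its last pose, push and grip.
It fails at once if one of the things on the chest is moved more than 30 mm (distance of any of keylock_center, screw_tin, tape_roll, spirit_level from where it was at the start of the episode above 0.03 m).
It fails at once if one of the things on the bench is moved more than 30 mm (distance of any of hammer, wrench, cartridge, paint_tin from where it was at the start of the episode above 0.03 m).
It also fails if it takes over 58 s, if anything falls off the work surface, if the arm or the gripper's body presses on something with over 40 N, if the wrist force passes 120 N, or if a joint passes its speed limit or range.

## Working session

There is one attempt and no reset: what is moved stays moved. The work goes in short steps, each a Python script; the robot and the scene stay as the last script left them, time stands still between calls to the robot, and variables do not carry over. Pictures are saved under pics/ and viewed, at most 10 in all, crops included, and the job is handed in when it is done.

```bash
mkdir -p pics; python3 - <<'E'
from cell import env,camera,calibration
import cv2,numpy as np
for n in("scene","top"):
    p,d=camera(n); cv2.imwrite(f"pics/{n}0.png",p); np.save(f"{n}0.npy",d)
    c=calibration(n); print(n,c)
s=env.get_state(); print(s["time"],s["tcp_pos"],s["orientation"],s["opening"],s["force"])
E
```

```text
scene {'fx': 522.4579620937972, 'fy': 522.4579620937972, 'cx': 322.2060843401015, 'cy': 235.05356243374166, 'rvec': array([ 1.61247391,  1.60634083, -0.84794386]), 'tvec': array([-0.01493677, -0.2135501 ,  1.7640651 ])}
top {'fx': 513.1987263838118, 'fy': 513.1987263838118, 'cx': 315.39473413999355, 'cy': 237.5487445857537, 'rvec': array([ 2.13277773, -2.17926591,  0.14317922]), 'tvec': array([-0.00501176,  0.55573917,  1.20029161])}
0.1 [0.18043066 0.65001696 0.30300181] [-6.10077756e-05  1.34967320e-01  9.90849706e-01 -8.23388794e-04] 0.08535098825672276 [0.57472672 0.60306818 0.09737806]
```

View pics/scene0.png

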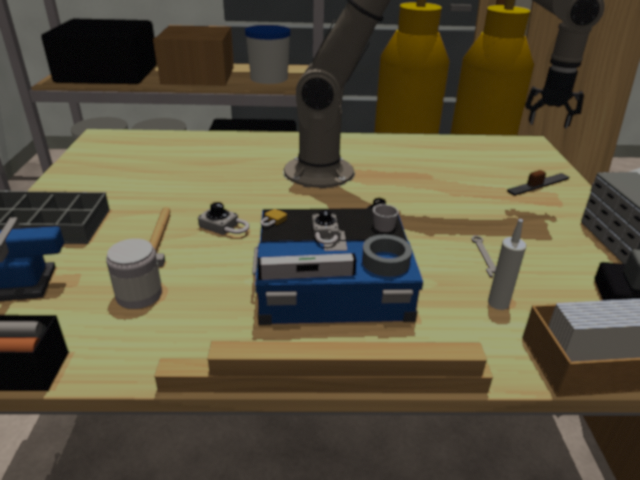

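View pics/top0.png

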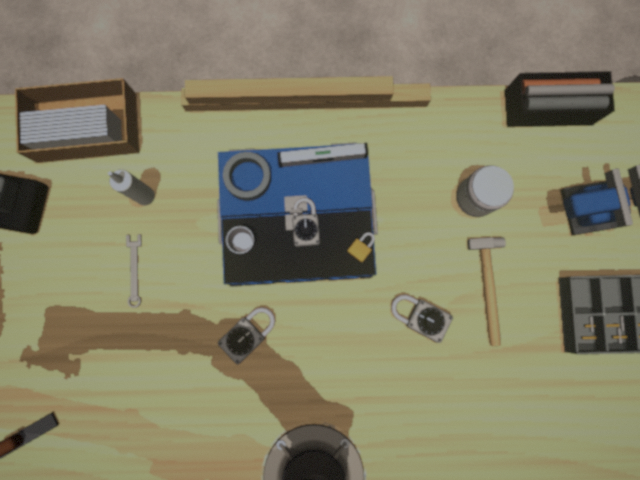

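The top view shows three dial padlocks, at (305,228) on the chest deck, (242,340) on the bench and (430,320) on the bench. The one on the chest is smallest, and its shackle passes through the lugs, so it is the one meant. I'll confirm that in an enlarged crop.

```bash
cat >h.py <<'E'
from cell import env,kin,camera,calibration,job
import cv2,numpy as np
from scipy.spatial.transform import Rotation as R
def ray(n,u,v):
    c=calibration(n); M=cv2.Rodrigues(c["rvec"])[0]
    return -M.T@c["tvec"], M.T@np.array([(u-c["cx"])/c["fx"],(v-c["cy"])/c["fy"],1.])
def onz(n,u,v,z):
    o,d=ray(n,u,v); return o+d*(z-o[2])/d[2]
def deproj(n,D,u,v):
    o,d=ray(n,u,v); return o+d*D[int(v),int(u)]
def cross(a,b):
    (o,d),(p,e)=ray("top",*a),ray("scene",*b)
    t=np.linalg.lstsq(np.c_[d,-e],p-o,rcond=None)[0]; A,B=o+d*t[0],p+e*t[1]
    return (A+B)/2,np.linalg.norm(A-B)
E
python3 - <<'E'
from h import *
t=cv2.imread("pics/top0.png"); s=cv2.imread("pics/scene0.png")
a=cv2.resize(t[190:255,270:345],None,fx=8,fy=8,interpolation=cv2.INTER_CUBIC)
b=cv2.resize(s[200:255,295:360],None,fx=6,fy=6,interpolation=cv2.INTER_CUBIC)
a=a[:520]; cv2.imwrite("pics/c1.png",cv2.convertScaleAbs(a,alpha=1.5,beta=10)); cv2.imwrite("pics/c2.png",cv2.convertScaleAbs(b,alpha=1.5))
D=np.load("top0.npy")
for n,u,v in [("case bl",296,242),("knob",307,229),("deck",270,260),("lid",270,205),("lugplate",291,208)]: print(n,deproj("top",D,u,v).round(4))
E
```

```text
case bl [0.5323 0.0262 0.1461]
knob [0.5568 0.0013 0.1711]
deck [0.4964 0.0859 0.1179]
lid [0.621  0.0844 0.1203]
lugplate [0.6129 0.037  0.1212]
```

View pics/c1.png

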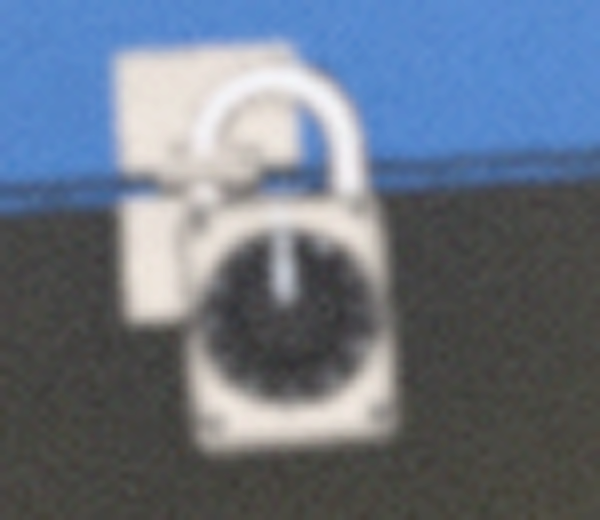

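View pics/c2.png

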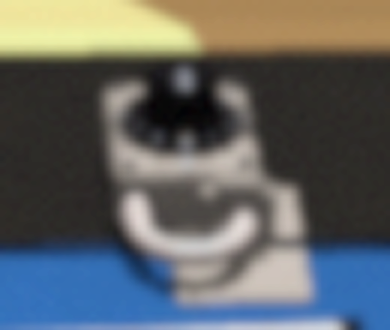

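The crop confirms the small dial padlock, with its shackle through the lugs at about (293,212). The white mark points along the case axis to the index, so the dial is at about 0. Next I'll get position and yaw from the case corners seen in both views.

```bash
python3 - <<'E'
from h import *
T=lambda x,y:(270+(x+.5)/8-.5,190+(y+.5)/8-.5)
S=lambda x,y:(295+(x+.5)/6-.5,200+(y+.5)/6-.5)
for nm,a,b in [("-x-y",(398,437),(103,87)),("-x+y",(203,450),(247,87)),("+x-y",(383,197),(114,167))]:
    print(nm,cross(T(*a),S(*b)),onz("top",*T(*a),.148).round(4))
print("plate",onz("top",*T(290,314),.152).round(4))
# robust: case/back edges by mask
t=cv2.imread("pics/top0.png"); g=cv2.cvtColor(t,cv2.COLOR_BGR2GRAY).astype(int)
D=np.load("top0.npy")
pts=np.array([(u,v,*deproj("top",D,u,v)) for v in range(195,255) for u in range(280,330)])
m=(abs(pts[:,4]-.148)<.006) ; q=pts[m]
m2=q[:,2]<0.592
r=cv2.minAreaRect(q[m2][:,2:4].astype(np.float32)); print(r,cv2.boxPoints(r).round(4),np.median(q[:,4]))
k=pts[abs(pts[:,4]-.172)<.006]; print("knob top",k[:,2:5].mean(0),np.ptp(k[:,2:4],axis=0))
l=pts[(abs(pts[:,4]-.150)<.005)&(pts[:,2]>.588)]; print("lugs/bow",l[:,2:5].mean(0) if len(l) else 0)
E
```

```text
-x-y (array([ 0.52647607, -0.02381024,  0.145209  ]), np.float64(0.0018421675937741104)) [ 0.5261 -0.0247  0.148 ]
-x+y (array([0.52421265, 0.03154837, 0.14466021]), np.float64(0.005640165263627471)) [0.5237 0.0286 0.148 ]
+x-y (array([ 0.59252237, -0.02045357,  0.14921562]), np.float64(0.0032238224535195044)) [ 0.5927 -0.0221  0.148 ]
plate [0.5601 0.0041 0.152 ]Traceback (most recent call last):
  File "<stdin>", line 10, in <module>
  File "h.py", line 10, in deproj
    o,d=ray(n,u,v); return o+d*D[int(v),int(u)]
        ~~~^^^^^^^
  File "h.py", line 5, in ray
    c=calibration(n); M=cv2.Rodrigues(c["rvec"])[0]
ValueError: time passes only in moves, steps and waits
```

```bash
cat >>h.py <<'E'
YAW=.042; C=np.array([.5592,.0037])
def quat(yaw):   # tool down, tool y along world yaw+90deg
    q=(R.from_euler("z",yaw)*R.from_euler("y",np.pi)).as_quat(); return [q[3],q[0],q[1],q[2]]
def st():
    s=env.get_state(); print(round(s["time"],2),s["tcp_pos"].round(4),s["force"].round(1),s["torque"].round(2),"op",round(s["opening"],4),"gf",np.round(s["gripper_force"],1),"q",s["qpos"].round(2)); return s
E
python3 - <<'E'
from h import *
print(env.nose_length)
for k in (-1,-.5,0,.5,1,2): 
    q=kin.inverse_kinematics([*C,.30],quat(YAW+k*np.pi/2)); print(k,None if q is None else np.round(q,2))
E
```

```text
0.0726
-1 [-0.69  0.35  0.72  1.88 -0.27  1.02  0.19]
-0.5 [-0.64  0.33  0.65  1.87 -0.24  1.01  0.94]
0 [-0.57  0.32  0.57  1.87 -0.2   1.01  1.69]
0.5 [-0.44  0.3   0.4   1.86 -0.14  1.    2.41]
1 [-1.    0.61  1.28  1.89 -0.65  1.15 -2.58]
2 [-0.88  0.45  1.02  1.89 -0.44  1.05 -1.21]
```

```bash
python3 - <<'E'
from h import *
s=env.get_state()
env.movel([*s["tcp_pos"][:2],.40],velocity=.2)
env.reach([*C,.32],quat(YAW)); st()
env.grip(.045)
env.movel([*C,.245],velocity=.15)
print(env.movel([*C,.215],velocity=.02,stop_force=4)); s=st()
p=s["tcp_pos"]; env.movel([*C,p[2]+.003],velocity=.03)
env.grip(.02,25); st()
p,d=camera("top"); cv2.imwrite("pics/t2.png",cv2.resize(p[170:270,250:370],None,fx=5,fy=5,interpolation=cv2.INTER_CUBIC))
E
```

```text
3.39 [0.5594 0.0047 0.32  ] [-0.1  0.7 -0.1] [ 0.03  0.03 -0.02] op 0.0855 gf 0.0 q [-0.65  0.31  0.66  1.85 -0.22  1.05  1.71]
True
5.58 [0.5594 0.0037 0.2225] [-1.6 -0.1  6.1] [ 0.24  0.19 -0.  ] op 0.0451 gf 3.0 q [-0.59  0.44  0.61  1.94 -0.32  0.86  1.8 ]
6.13 [0.5591 0.0041 0.2255] [-0.9  1.9  3.1] [ 0.34  0.17 -0.01] op 0.0268 gf 24.5 q [-0.59  0.43  0.61  1.94 -0.32  0.87  1.8 ]
```

```bash
python3 - <<'E'
from h import *
P=env.get_state()["tcp_pos"]
for a in [.1,.35,.6,.85,1.1,1.35,1.571]:
    env.movel(P,velocity=.05,rot=quat(YAW-a)); s=env.get_state(); print(a,round(s["time"],2),s["torque"].round(3),s["force"].round(1),round(s["opening"],4))
env.dwell(.2); st()
p,d=camera("scene"); cv2.imwrite("pics/s3.png",cv2.resize(p[190:260,280:380],None,fx=6,fy=6,interpolation=cv2.INTER_CUBIC))
E
```

```text
0.1 6.43 [ 0.168  0.154 -0.004] [-0.9  0.5  2.5] 0.0266
0.35 6.83 [0.296 0.033 0.026] [-0.8  2.1  1.7] 0.0266
0.6 7.23 [ 0.51  -0.033 -0.019] [0.6 2.2 1.3] 0.0269
0.85 7.63 [ 0.681 -0.251 -0.013] [2.7 3.  0.5] 0.0267
1.1 8.03 [ 0.607 -0.215 -0.032] [1.4 3.3 0.9] 0.0269
1.35 8.43 [ 0.54  -0.396 -0.007] [1.6 3.  1.4] 0.0271
1.571 8.81 [ 0.491 -0.303  0.026] [1.2 2.5 2.2] 0.0268
9.01 [0.5591 0.004  0.2256] [1.6 1.5 1.3] [ 0.42 -0.3  -0.05] op 0.027 gf 25.1 q [-0.86  0.58  1.02  1.96 -0.61  0.95  0.51]
```

View pics/s3.png

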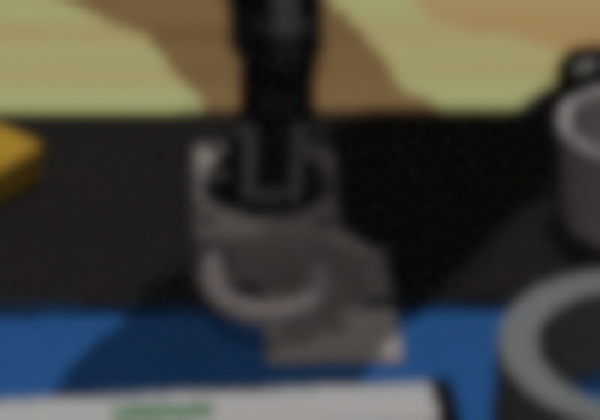

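The crop shows the case (about 190–340, 140–235) still unturned under the gripper. I'll let go, back off and check the mark.

```bash
python3 - <<'E'
from h import *
env.grip(.05); P=env.get_state()["tcp_pos"]
env.movel([P[0],P[1],.30],velocity=.15); env.reach([.45,-.16,.34],quat(YAW)); env.grip(.085); st()
p,d=camera("top"); cv2.imwrite("pics/t4.png",p); a=p[190:255,270:345]
cv2.imwrite("pics/c4.png",cv2.convertScaleAbs(cv2.resize(a,None,fx=8,fy=8,interpolation=cv2.INTER_CUBIC),alpha=1.5,beta=10))
E
```

```text
11.88 [ 0.4501 -0.1599  0.34  ] [ 0.1 -0.3  0.1] [-0.03  0.01 -0.01] op 0.0853 gf 0.0 q [-0.59  0.13  0.9   2.01 -0.11  1.05  1.97]
```

View pics/c4.png

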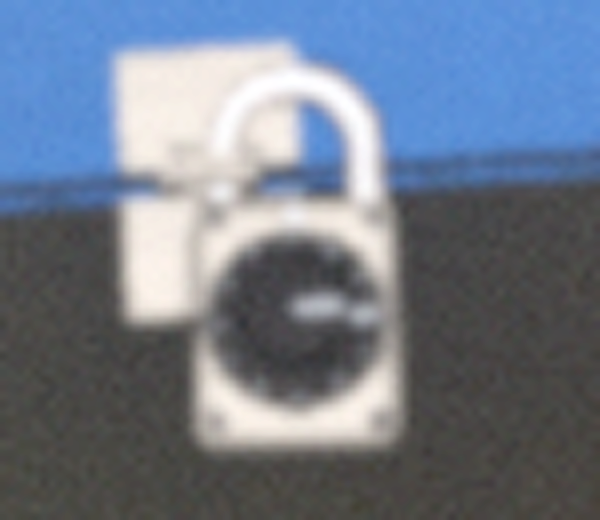

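The mark at (297–365, 305–315) now points right, a quarter turn clockwise of the index at (293,213), so the dial is in the right notch. The case shifted slightly and turned clockwise by about 2.5°, so I'll recompute its pose and grip it.

```bash
python3 - <<'E'
from h import *
T=lambda x,y:(270+(x+.5)/8-.5,190+(y+.5)/8-.5)
bl,br,tr=[onz("top",*T(*a),.148)[:2] for a in ((195,450),(402,447),(397,200))]
print(bl,br,tr,np.linalg.norm(bl-br),np.linalg.norm(tr-br))
e=bl-br; y1=np.arctan2(-e[0],e[1]); f=tr-br; y2=np.arctan2(f[1],f[0]); yaw=(y1+y2)/2
ax=np.array([np.cos(yaw),np.sin(yaw)]); c=(bl+br)/2+.034*ax; lug=onz("top",*T(212,172),.150)[:2]
pl=onz("top",*T(299,320),.152)[:2]
print("yaw",y1,y2,"centre",c,"plate",pl,"lug rel",lug,(lug-c)@ax,(lug-c)@[-ax[1],ax[0]])
c=(c+pl)/2; np.save("pose.npy",[*c,yaw])
env.reach([*c,.30],quat(yaw)); env.movel([*c,.225],velocity=.12)
hit=env.movel([*c,.2005],velocity=.04,stop_force=8); s=st(); print(hit)
E
```

```text
[0.52375447 0.03079296] [ 0.52336565 -0.02572695] [ 0.59178989 -0.02591077] 0.056521250336825424 0.06842448677091245
yaw -0.006879257165199013 -0.0026863702064489955 centre [0.55755967 0.00237039] plate [0.55841804 0.00165967] lug rel [0.6003307  0.02479165] 0.042663303982243 0.022625567129267173
14.28 [0.5581 0.0019 0.2005] [0.7 0.8 0.1] [-0.04  0.01  0.03] op 0.0851 gf 0.0 q [-0.64  0.49  0.68  1.97 -0.41  0.83  1.84]
False
```

```bash
python3 - <<'E'
from h import *
x,y,yaw=np.load("pose.npy"); ax=np.array([np.cos(yaw),np.sin(yaw),0])
env.movel([x,y,.195],velocity=.05,stop_force=8)
env.grip(.045,60); s=st(); P=s["tcp_pos"].copy(); P[2]+=.001
env.movel(P,velocity=.02)
for d in (.010,.016,.020,.025,.030,.035,.038,.040):
    h=env.movel(P-d*ax,velocity=.03,stop_force=25); s=env.get_state()
    print(d,h,round(s["time"],2),s["tcp_pos"].round(4),s["force"].round(1),s["torque"].round(2))
    if h: break
p,d=camera("top"); q,_=camera("scene")
f=lambda a:cv2.convertScaleAbs(cv2.resize(a,(390,390),interpolation=cv2.INTER_CUBIC),alpha=1.6,beta=10)
cv2.imwrite("pics/c5.png",np.hstack([f(p[185:250,275:340]),f(q[195:260,295:360])]))
E
```

```text
14.92 [0.5582 0.0024 0.1955] [-1.7  1.6  5.4] [0.3  0.3  0.09] op 0.055 gf 65.0 q [-0.63  0.5   0.67  1.97 -0.42  0.82  1.85]
0.01 False 15.65 [0.5476 0.0028 0.1963] [-1.   3.4 -6.9] [0.6  0.13 0.19]
0.016 False 16.0 [0.5419 0.0027 0.1965] [-0.1  4.2 -5.6] [0.71 0.04 0.32]
0.02 False 16.28 [0.5379 0.0027 0.1965] [ 0.6  4.7 -5.8] [ 0.9  -0.03  0.24]
0.025 False 16.6 [0.5329 0.0026 0.1965] [-0.5  4.4 -5.5] [ 0.96 -0.01  0.28]
0.03 False 16.92 [0.5286 0.0031 0.1967] [ 0.1  5.9 -4.3] [ 1.21 -0.29  0.46]
0.035 False 17.23 [0.5257 0.0039 0.1975] [ 5.5  7.3 -6.4] [ 1.57 -1.28  0.54]
0.038 False 17.48 [0.5242 0.0044 0.1979] [11.8  8.5 -8.2] [ 1.76 -2.06  0.5 ]
0.04 False 17.73 [0.5238 0.0045 0.1983] [ 17.1   8.  -11.9] [ 1.68 -2.89  0.43]
```

View pics/c5.png

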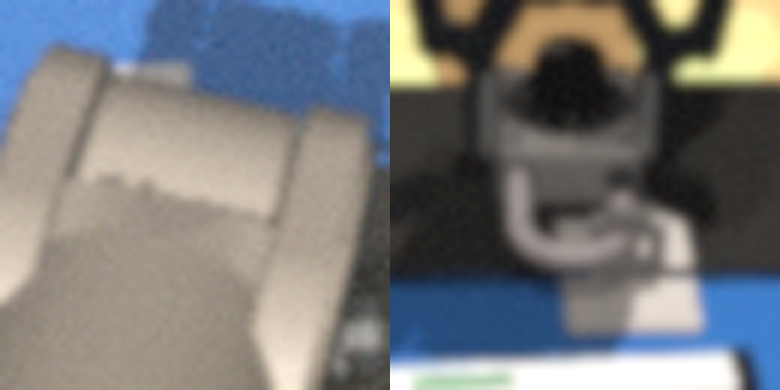

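The scene half of the crop shows the shackle's short leg tip, at about (620,185), clear of the case, so it is at least partly open. There is a sideways load, so I'll relieve that and pull to the end stop.

```bash
python3 - <<'E'
from h import *
x,y,yaw=np.load("pose.npy"); ax=np.array([np.cos(yaw),np.sin(yaw),0])
s=env.get_state(); B=np.array([x,y,.1950])
for B2,d in ((B+[0,.004,0],.038),(B+[0,.004,0],.042),(B+[0,.004,0],.045)):
    env.movel(B2-d*ax,velocity=.03); s=env.get_state(); print(d,round(s["time"],2),s["tcp_pos"].round(4),s["force"].round(1),s["torque"].round(2),R.from_quat(np.roll(s["orientation"],-1)).as_matrix()[:,2].round(3),round(s["opening"],4))
E
```

```text
0.038 18.12 [0.5227 0.0067 0.196 ] [ 7.8  4.6 -6.2] [ 1.11 -1.44  0.36] [ 0.006 -0.    -1.   ] 0.0549
0.042 18.41 [0.5214 0.0072 0.1968] [ 15.9   6.2 -11.6] [ 1.29 -2.81  0.35] [ 0.013 -0.    -1.   ] 0.0551
0.045 18.66 [0.5204 0.0075 0.1975] [ 20.7   6.7 -13.2] [ 1.35 -3.81  0.42] [ 0.017 -0.    -1.   ] 0.0549
```

Travel came to 37.8 mm against the expected 38 mm, with force rising at the end stop, so the shackle is fully open. Next I'll ease it forward to unhook, watching the forces.

```bash
python3 - <<'E'
from h import *
x,y,yaw=np.load("pose.npy"); ax=np.array([np.cos(yaw),np.sin(yaw),0])
B=np.array([.5586,.0045,.1960])
for d in (.035,.030,.025,.020,.015,.010,.005,.0):
    h=env.movel(B-d*ax,velocity=.03,stop_force=9 if d<.03 else None); s=env.get_state(); print(d,h,round(s["time"],2),s["tcp_pos"].round(4),s["force"].round(1),s["torque"].round(2))
    if h: break
q,_=camera("scene")
cv2.imwrite("pics/c6.png",cv2.convertScaleAbs(cv2.resize(q[190:265,285:375],(720,600),interpolation=cv2.INTER_CUBIC),alpha=2,beta=10))
E
```

```text
0.035 False 19.17 [0.5248 0.005  0.1964] [ 4.3  4.7 -7.3] [ 1.11 -0.77  0.33]
0.03 False 19.48 [0.5288 0.0038 0.196 ] [ 0.2  0.2 -6. ] [ 0.19 -0.22  0.12]
0.025 False 19.8 [0.5336 0.0042 0.1959] [ 0.  -0.5 -6.3] [-0.03  0.06  0.03]
0.02 False 20.12 [0.5389 0.0046 0.196 ] [-0.4 -0.  -5.5] [0.05 0.05 0.05]
0.015 False 20.43 [0.5439 0.0046 0.196 ] [ 0.9 -0.7 -6.5] [0.01 0.02 0.04]
0.01 False 20.75 [0.5489 0.0045 0.196 ] [-0.6  0.3 -6.1] [0.01 0.04 0.01]
0.005 False 21.07 [0.5538 0.0045 0.196 ] [ 0.7 -0.5 -6. ] [ 0.    0.11 -0.02]
0.0 False 21.38 [0.5589 0.0045 0.196 ] [ 1.2  0.3 -6.6] [-0.04  0.11 -0.02]
```

View pics/c6.png

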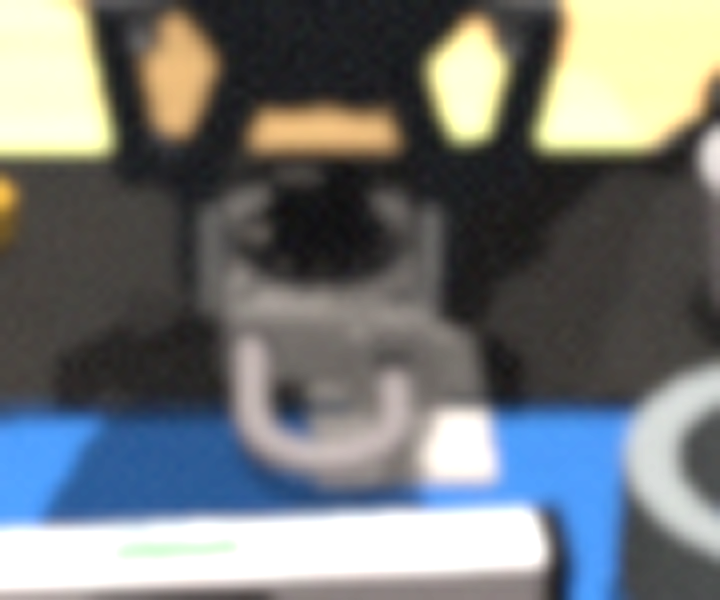

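The move was free of load. The U, with its free tip at (397,370), now stands in front of the lugs with the lugs in the gap. I'll lift it straight up, guarded.

```bash
python3 - <<'E'
from h import *
p=env.get_state()["tcp_pos"].copy()
h=env.movel([p[0],p[1],.236],velocity=.04,stop_force=5); st(); print(h)
if not h:
    env.movel([p[0],p[1],.345],velocity=.08); env.dwell(.5); s=st()
    print(R.from_quat(np.roll(s["orientation"],-1)).as_matrix()[:,2].round(3))
    q,D=camera("scene")
    cv2.imwrite("pics/c7.png",cv2.convertScaleAbs(cv2.resize(q[120:255,270:390],(640,720)[::1],interpolation=cv2.INTER_CUBIC)[:600],alpha=2,beta=10))
E
```

```text
22.58 [0.5584 0.0045 0.2357] [-0.2  0.3 -6.7] [0.02 0.1  0.05] op 0.0552 gf 67.5 q [-0.67  0.44  0.72  1.94 -0.37  0.9   1.8 ]
False
24.6 [0.5586 0.0044 0.345 ] [-1.  -0.2 -6.7] [-0.03  0.09 -0.03] op 0.0549 gf 67.5 q [-0.76  0.31  0.8   1.83 -0.24  1.11  1.7 ]
[-0. -0. -1.]
```

View pics/c7.png

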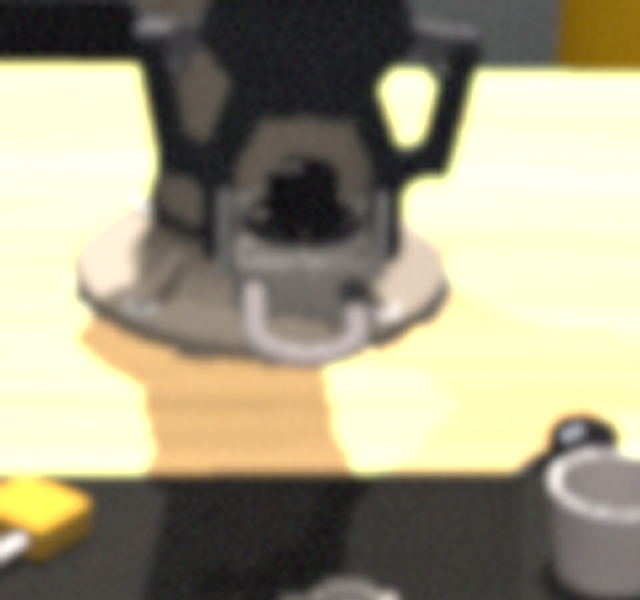

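The lock hangs level in the gripper at (305,280), shackle open with the free tip clear at (355,305). Its underside is about 15 cm above the chest, and it is still.

```bash
python3 -c "
from cell import job; print(job.job_done())"
```

```text
the job is handed in; nothing more can be done
None
```

The dial padlock is open and off the lugs; I handed the job in at about 25 s with the lock held level and still in the gripper, dial up and shackle open, about 15 cm above the chest (the hand-in gave no verdict).

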